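# Put the leaning green bottles upright in the crate

### The job

Take both green sauce bottles out of the leaning rack and stand each upright on the floor of an empty cell of the wooden crate, one bottle per cell. The bottles are glass: set them down before letting go, do not let them fall. Leave the amber bottle in the rack and the jars in the crate where they are.

Things in the scene. Friction and masses are not known exactly. Their poses are not given: they have to be found in the camera images.
- green_a: green glass sauce bottle, 170 mm tall, 0.25 to 0.5 kg: round body 56 mm across up to 96 mm above its base, a shoulder narrowing to 122 mm, then a straight neck and black cap 29 to 30 mm across from there to the top; white label. Origin: centre of its base; z: along the bottle to the cap. Starts leaning in one of the rack's three bays. To be moved.
- green_b: green glass sauce bottle, 170 mm tall, 0.25 to 0.5 kg: round body 56 mm across up to 96 mm above its base, a shoulder narrowing to 122 mm, then a straight neck and black cap 29 to 30 mm across from there to the top; white label. Origin: centre of its base; z: along the bottle to the cap. Starts leaning in one of the rack's three bays. To be moved; like the other green one.
- amber: amber glass sauce bottle, 170 mm tall, 0.25 to 0.5 kg: round body 56 mm across up to 96 mm above its base, a shoulder narrowing to 122 mm, then a straight neck and orange cap 29 to 30 mm across from there to the top; white label. Origin: centre of its base; z: along the bottle to the cap. Starts leaning in one of the rack's three bays. To be left in the rack.
- rack: fixed steel rack of three bays, bottles leaning 32 degrees from vertical, tops to its own -x (robot side). Origin on the worktop, z up. Bottle bases: (0, -80 / 0 / +80 mm), 40 mm up, on a tilted foot plate; a back rest under their -x side reaches 90 mm along them; white fins 62 mm apart reach 75 mm along them. Necks are free; nothing above: a bottle lifts straight up.
- crate: fixed open wooden crate, 158 mm (x) by 234 mm (y), 65 mm high, floor and walls 6 mm thick, 2 x 3 cells 70 mm wide inside. Origin: centre of its underside on the worktop; z up. Cell centres: x = -38 or +38 mm, y = -76, 0 or +76 mm; cell floor 6 mm up. Three cells hold a jar, three are empty; which changes. It stands left or right of the rack.
- jar_a: white pottery jar with a red lid, 58 mm across, 93 mm tall, 0.3 kg, standing in one of the crate's cells; leave it there. Origin: centre of its base; z up.
- jar_b: white pottery jar with a white lid, 58 mm across, 93 mm tall, 0.3 kg, standing in one of the crate's cells; leave it there. Origin: centre of its base; z up.
- jar_c: white pottery jar with a blue lid, 58 mm across, 93 mm tall, 0.3 kg, standing in one of the crate's cells; leave it there. Origin: centre of its base; z up.

How it is judged:
At the end, for the whole second after the job is handed in: Both green bottles stand at rest in cells of the crate, base on the cell floor (origin less than 14 mm above the crate's underside) and within 0.1 rad of upright (x of green_a in the frame of crate between -0.08 and 0.08 m and y of green_a in the frame of crate between -0.118 and 0.118 m and z of green_a in the frame of crate between 0 and 0.014 m and angle between each of green_a, green_b's own z axis and vertical below 0.1 rad and linear speed of each of green_a, green_b below 0.03 m/s and x of green_b in the frame of crate between -0.08 and 0.08 m and y of green_b in the frame of crate between -0.118 and 0.118 m and z of green_b in the frame of crate between 0 and 0.014 m); the robot touches nothing.
It fails at once if a green bottle is let fall (it moves faster than 0.6 m/s while the fingers do not touch it) ((linear speed of green_a above 0.6 m/s and contact force between the fingers and green_a below 0.1 N) or (linear speed of green_b above 0.6 m/s and contact force between the fingers and green_b below 0.1 N)).
It fails at once if the amber bottle is shifted more than 30 mm (distance of amber from where it was at the start of the episode above 0.03 m).
It fails at once if a jar is shifted more than 25 mm or tipped more than 0.3 rad (distance of any of jar_a, jar_b, jar_c from where it was at the start of the episode above 0.025 m or angle between any of jar_a, jar_b, jar_c's own z axis and vertical above 0.3 rad).
It also fails if it takes over 58 s, if anything falls off the work surface, if the arm or the gripper's body presses on something with over 40 N, if the wrist force passes 120 N, or if a joint passes its speed limit or range.

### The arm

A 6-joint arm with a two-finger parallel gripper is mounted at the origin on the work surface. World frame = base frame: x ahead of the robot, y to its left, z up, the work surface at z = 0. Lengths are in m, angles in rad, forces in N, time in s.
With the tool pointing down it reaches from about 0.35 to 0.875 m from the base axis. Payload 4.2 kg.
Tool frame: the origin (TCP) lies at the very end of the fingers, on their centre line; the grasp point (between the pads) lies bot.grasp_offset behind it (bot.grasp_offset is the distance from the TCP to the grasp point, in m); z points along the fingers, y is the direction in which the jaws open and shut (so a half turn about z gives the same grasp; the last joint's range is limited). The gripper opens to 85 mm and grips with 20 to 120 N. Pads are 22 mm wide; open, the fingers measure 114 mm over their backs; the gripper's body (76 mm by 85 mm) begins 54 mm behind the grasp point. The pads swing forward as they close: fully open they stand 13 mm farther back than shut.
Start: joints at [-0.905, 0.385, 0.008, 0, -1.194, -0.259], TCP at [0.247, -0.574, 0.231] pointing down, gripper open.
Joint ranges: [-3.14, 3.14], [-1.21, 2.06], [-1.07, 1.41], [-3.16, 2.05], [-2.99, -0.16], [-3.1, 3.1]. Speed limits (rad/s): [2.79, 2.79, 3.14, 3.14, 3.14, 3.14].

### API

Orientations are given as a unit quaternion [w, x, y, z].
In Python, from workcell import bot gives the robot as it stands. The module is installed in compiled form; this text tells all that it offers.
- The arm moves only by the tool servo_tool, never from a script. Its argument "commands" is a list of rows, each a list of 3 entries, a list of its own where there are three numbers: the finger opening in cm, from 0 to 8.54, then the shift along the world's x, y, z in cm, then the turn, a rotation vector about the world's x, y, z in degrees. In form: [[jaw, [tx, ty, tz], [ax, ay, az]], ...]. A call has 1 to 10 rows; each row shifts and turns the commanded pose from where the row before left it; what a row does not reach is not made up. A row lasts 1/10 s, in which the tool goes at most 50 mm and 8.59 degrees, less where a joint would pass 70% of its speed; a pose out of reach is approached as far as the arm can. A call with a gripper value outside its range is refused whole. The fingers move at their own pace and stop on an object; "newtons" is the grip in N (left out, the last holds). Time passes only in rows, so rows that do not move let the fingers close. It gives the time, the measured TCP pose, the force and the opening at its end, in the units of the state.
- bot.observe(): the state, without advancing time (a new reading comes with each control period).
- bot.capture(name): name is "scene" or "top" or "wrist"; returns (picture, depth): 420x560x3 uint8, red, green, blue; 420x560 float32, m along the optical axis (not along the pixel's ray), 0 where there is no reading.
- bot.camera_params(name): a dict with "fov_y" (degrees; the focal length in pixels is half the picture's height over the tangent of half this angle, whatever the lens; pixels are square), "cx", "cy" (the principal point, pixels), "rvec" (rotation vector, rad) and "tvec" (3), from world to camera coordinates, as OpenCV has them. Camera axes: x right, y down, z forward; pixel columns grow to the right and rows downward; lengths in m; the calibration is good to about 2 mm. A picture is of the moment at which its call begins: read the wrist's pose just before it. camera_params takes no time and is no camera call; for the wrist camera it gives the pose at the moment of the call.
- bot.finish_job(): hands the job in, once; it reports no verdict.
The state is a dict: "clock": time; "joint_pos": joint angles; "qd": joint speeds; "tau": joint torques, N m; "eef_pos": TCP position; "eef_rot": TCP orientation; "ft_force": force on the tool from outside, world axes, zero at the start; "ft_torque": the same for the moment, N m; "opening": finger opening in m.
Only numpy, scipy, OpenCV 4.12 (cv2) and the standard library are available. Lean on these libraries where they do the work, as an engineer would, in place of code of your own. Each camera call takes 0.05 s, during which the arm holds its last target.

## Working session

There is one attempt and no reset: what is moved stays moved. The work goes in short steps, Python scripts to look and compute and a tool call to move; the robot and the scene stay as the last step left them, time stands still between calls to the robot, and variables do not carry over. Pictures are saved under pics/ and viewed, and the job is handed in when it is done.

Besides the shell and the picture viewer there is one more tool, called after ">>>" in YAML: its name, and indented under it one key for each argument. servo_tool: Moves the arm, as the interface text tells. Its arguments: {"type":"object","properties":{"commands":{"type":"array"},"newtons":{"type":"number"}},"required":["commands"]}

```bash
mkdir -p pics
python3 - <<'E'
from workcell import bot
import cv2,numpy as np
for n in ["scene","top"]:
    p,d=bot.capture(n); cv2.imwrite(f"pics/{n}0.png",p[:,:,::-1]); np.savez(f"{n}0.npz",p=p,d=d)
    print(n,bot.camera_params(n))
print(bot.grasp_offset); print(bot.observe())
E
```

```text
scene {'fov_y': 45.70986266812342, 'cx': 274.99124273717996, 'cy': 206.96256702317896, 'rvec': array([ 2.33001805,  0.81758936, -0.32336226]), 'tvec': array([-0.42539293, -0.22577401,  1.28338634])}
top {'fov_y': 48.49449733001684, 'cx': 286.83940340144903, 'cy': 207.04097245854783, 'rvec': array([ 2.13977931, -2.17433071,  0.18548568]), 'tvec': array([0.00189031, 0.55112164, 0.98382729])}
0.0187
{'clock': 0.1, 'joint_pos': array([-9.05418035e-01,  3.85464677e-01,  6.72769118e-03, -4.30793385e-04,
       -1.19401877e+00, -2.58577795e-01]), 'qd': array([ 0.00098995, -0.00256428,  0.0030311 ,  0.00149116, -0.00035835,
       -0.00160239]), 'tau': array([-4.05154051e-04, -3.93318129e+01,  1.88930511e+01,  4.19795573e+00,
       -2.57896798e-03,  3.21890333e-06]), 'eef_pos': array([ 0.24707758, -0.57349745,  0.23032704]), 'eef_rot': array([-2.57454445e-04, -2.01922736e-01,  9.79400944e-01,  9.66248887e-04]), 'ft_force': array([ 0.25943474, -0.05165663, -0.30370731]), 'ft_torque': array([-0.02238954,  0.00207714,  0.04102183]), 'opening': 0.08547655720956354}
```

View pics/scene0.png

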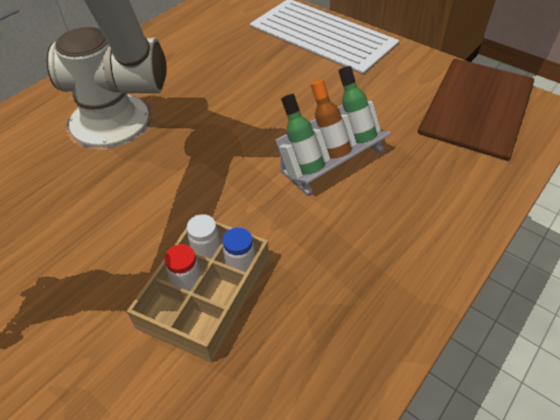

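View pics/top0.png

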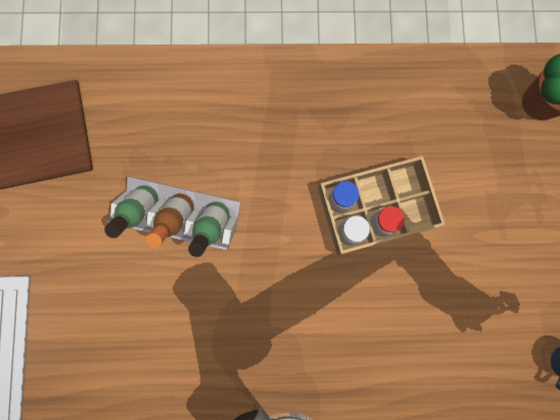

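```bash
cat > h.py <<'E'
import numpy as np,cv2
from workcell import bot
def cloud(p,d,c):
    h,w=d.shape; f=h/2/np.tan(np.radians(c['fov_y']/2))
    v,u=np.mgrid[:h,:w]
    P=np.stack([(u-c['cx'])/f*d,(v-c['cy'])/f*d,d],-1)
    R=cv2.Rodrigues(c['rvec'])[0]
    return (P-c['tvec'])@R
E
python3 - <<'E'
from h import *
from workcell import bot
np.set_printoptions(precision=4,suppress=True)
pts=[];cols=[]
for n in ["top","scene"]:
    z=np.load(n+"0.npz"); X=cloud(z['p'],z['d'],bot.camera_params(n)); ok=z['d']>0
    hsv=cv2.cvtColor(z['p'],cv2.COLOR_RGB2HSV)
    print(n,"table z",np.median(X[ok][:,2]))
    Z=X[...,2]
    # crate rim: z in 58..70mm , y<0
    m=ok&(np.abs(Z-.065)<.004)&(X[...,0]>.35)
    if n=="top": m[:, :315]=0; m[:,450:]=0; m[:150]=0;m[260:]=0
    else: m[:215]=0;m[:,:125]=0;m[:,275:]=0
    q=X[m][:,:2].astype(np.float32); r=cv2.minAreaRect(q); print("crate",r,len(q))
    # jars
    jm=ok&(Z>.085)&(Z<.1)&(X[...,0]>.35)
    nl,l,st,ce=cv2.connectedComponentsWithStats(jm.astype(np.uint8))
    for i in range(1,nl):
        if 100<st[i,4]: print(" blob",ce[i],X[l==i].mean(0),np.ptp(X[l==i],axis=0))
    # rack things: tall points
    rm=ok&(Z>.03)&(X[...,0]>.3)&(X[...,1]>-.05)&(X[...,1]<.5)&(X[...,0]<.8)&(Z<.3)
    print(rm.sum(),X[rm].min(0),X[rm].max(0))
    cap=rm&(Z>.165)
    nl,l,st,ce=cv2.connectedComponentsWithStats(cap.astype(np.uint8))
    for i in range(1,nl):
        if 20<st[i,4]: print(" cap",ce[i],st[i,4],X[l==i].mean(0),X[l==i].max(0),np.median(z['p'][l==i],axis=0))
    pts.append(X[rm]);cols.append(z['p'][rm])
np.savez("rackpts.npz",a=pts[0],b=pts[1])
E
```

```text
top table z -0.0009594205424900751
crate ((0.5511906743049622, -0.21168017387390137), (0.15800806879997253, 0.2352921962738037), 14.46208381652832) 1039
 blob [544.3467  95.598 ] [ 0.7816 -0.5732  0.0939] [0.093  0.0481 0.015 ]
 blob [345.1379 194.326 ] [ 0.5678 -0.1276  0.0974] [0.0524 0.053  0.0149]
 blob [145.5063 214.0475] [0.533  0.2863 0.0933] [0.0879 0.0614 0.0148]
 blob [182.5503 209.6644] [0.5411 0.2106 0.0923] [0.0524 0.0626 0.0148]
 blob [390.3774 219.4004] [ 0.5137 -0.22    0.0973] [0.0525 0.0532 0.0145]
 blob [220.6352 230.8836] [0.4957 0.1317 0.0934] [0.0886 0.0672 0.0149]
 blob [355.3928 229.0552] [ 0.4947 -0.1463  0.0973] [0.0534 0.0526 0.0147]
 blob [184.7263 234.2158] [0.4898 0.205  0.0941] [0.037  0.0428 0.0148]
6671 [0.4394 0.095  0.0312] [0.6204 0.3627 0.1922]
 cap [114.0789 227.8421] 304 [0.496  0.3197 0.18  ] [0.5181 0.3386 0.191 ] [58. 45. 38.]
 cap [155.5222 237.1775] 293 [0.4773 0.2425 0.1802] [0.4997 0.2609 0.192 ] [209. 133.  70.]
 cap [196.9583 246.8056] 288 [0.4581 0.1654 0.1804] [0.4793 0.1823 0.1922] [55. 45. 40.]
scene table z 0.0001324006656430445
crate ((0.5478652119636536, -0.21322013437747955), (0.16040931642055511, 0.23652978241443634), 14.453463554382324) 1489
 blob [345.9444 126.7449] [0.5484 0.2537 0.0925] [0.0724 0.1709 0.0149]
 blob [295.5431 148.033 ] [0.5015 0.1297 0.0926] [0.0905 0.0645 0.015 ]
 blob [200.8867 227.7316] [ 0.4967 -0.1527  0.097 ] [0.0541 0.055  0.0146]
 blob [236.8841 240.7551] [ 0.5695 -0.1335  0.097 ] [0.055  0.0532 0.0149]
 blob [179.3954 258.6117] [ 0.5156 -0.226   0.0971] [0.0537 0.0538 0.015 ]
6867 [0.4382 0.0921 0.0301] [0.6187 0.352  0.1933]
 cap [345.9495  73.3535] 198 [0.4983 0.3138 0.1774] [0.5156 0.333  0.1933] [42.5 38.  35. ]
 cap [318.2871  87.11  ] 209 [0.4795 0.2364 0.1778] [0.4975 0.2569 0.1915] [186.  95.  32.]
 cap [289.1422 101.7156] 218 [0.4609 0.1593 0.1779] [0.4774 0.1809 0.1927] [40. 32. 27.]
```

```bash
cat > fit.py <<'E'
from h import *
from scipy.optimize import least_squares
np.set_printoptions(precision=4,suppress=True)
S=np.array([0,96,122,170])/1000; Rr=np.array([28,28,15,15])/1000
L=np.radians(32)
def axis(yaw): return np.array([-np.cos(yaw)*np.sin(L),-np.sin(yaw)*np.sin(L),np.cos(L)])
if __name__=="__main__":
    z=np.load("rackpts.npz")
    for n in "ab":
        P=z[n]; yaw=np.radians(-13.8); c=np.array([.56,.215])
        for it in range(6):
            def bases(x): 
                y=np.array([-np.sin(x[2]),np.cos(x[2])])
                return [np.r_[x[:2]+k*y*.08,.04+x[3]] for k in (-1,0,1)]
            def dist(x):
                out=[]
                a=axis(x[2])
                for b in bases(x):
                    d=P-b; s=d@a; r=np.linalg.norm(d-np.outer(s,a),axis=1)
                    e=r-np.interp(s,S,Rr); e[(s<.1)|(s>.168)]=1; out.append(e)
                return np.array(out)
            if it==0: x=np.r_[c,yaw,0]
            D=np.abs(dist(x)); k=D.argmin(0); m=D.min(0)<(.03 if it<2 else .01)
            idx=np.where(m)[0]
            def f(q):
                a=axis(q[2]);B=np.array(bases(q))[k[idx]]
                d=P[idx]-B;s=d@a;r=np.linalg.norm(d-np.outer(s,a),axis=1)
                return r-np.interp(s,S,Rr)
            x=least_squares(f,x,loss='soft_l1',f_scale=.003).x
        print(n,x[:2],np.degrees(x[2]),x[3],"n",len(idx),"rms",np.sqrt(np.mean(f(x)**2)))
        a=axis(x[2]); 
        for b in bases(x): print("  base",b,"grip146",b+.146*a,"top",b+.17*a)
E
python3 fit.py
```

```text
a [0.5571 0.2252] -13.829029079848986 0.0002361503582955414 n 1851 rms 0.002206336532400469
  base [0.5379 0.1475 0.0402] grip146 [0.4628 0.166  0.1641] top [0.4505 0.1691 0.1844]
  base [0.5571 0.2252 0.0402] grip146 [0.4819 0.2437 0.1641] top [0.4696 0.2468 0.1844]
  base [0.5762 0.3029 0.0402] grip146 [0.5011 0.3214 0.1641] top [0.4887 0.3244 0.1844]
b [0.5528 0.224 ] -13.712763251051646 0.0015127145823530367 n 1598 rms 0.0020764631305241117
  base [0.5338 0.1462 0.0415] grip146 [0.4586 0.1646 0.1653] top [0.4463 0.1676 0.1857]
  base [0.5528 0.224  0.0415] grip146 [0.4776 0.2423 0.1653] top [0.4652 0.2453 0.1857]
  base [0.5717 0.3017 0.0415] grip146 [0.4966 0.32   0.1653] top [0.4842 0.323  0.1857]
```

>>> servo_tool:
  commands:
    - [8,[1.1,4.5,0.5],[0,0,5.3]]
    - [8,[1.1,4.5,0.5],[0,0,5.3]]
    - [8,[1.1,4.5,0.5],[0,0,5.3]]
    - [8,[1.1,4.5,0.5],[0,0,5.3]]
    - [8,[1.1,4.5,0.5],[0,0,5.3]]
    - [8,[1.1,4.5,0.5],[0,0,5.3]]
    - [8,[1.1,4.5,0.5],[0,0,5.3]]
    - [8,[1.1,4.5,0.5],[0,0,5.3]]
    - [8,[1.1,4.5,0.5],[0,0,5.3]]
    - [8,[1.1,4.5,0.5],[0,0,5.2]]
  newtons: 30

```text
clock: 1.1
eef_pos: [0.357, -0.1222, 0.2815]
eef_rot: [0.0, -0.618, 0.786, -0.0]
ft_force: [1.5, -0.5, -0.1]
opening: 0.0798
```

>>> servo_tool:
  commands:
    - [6,[0.9,3.7,-0.5],[-0.95,-3.88,0]]
    - [6,[0.9,3.7,-0.5],[-0.95,-3.88,0]]
    - [6,[0.9,3.7,-0.5],[-0.95,-3.88,0]]
    - [6,[0.9,3.7,-0.5],[-0.95,-3.88,0]]
    - [6,[0.9,3.7,-0.5],[-0.95,-3.88,0]]
    - [6,[0.9,3.7,-0.5],[-0.95,-3.88,0]]
    - [6,[0.9,3.7,-0.5],[-0.95,-3.88,0]]
    - [6,[0.9,3.7,-0.5],[-0.95,-3.88,0]]
    - [6,[0,0,0],[0,0,0]]

```text
clock: 2.0
eef_pos: [0.4289, 0.1747, 0.2395]
eef_rot: [0.169, -0.596, 0.754, -0.217]
ft_force: [0.4, -0.9, 0.7]
opening: 0.0597
```

```bash
cat > st.py <<'E'
from h import *
from scipy.spatial.transform import Rotation as R
np.set_printoptions(precision=4,suppress=True)
def st():
    s=bot.observe(); q=s['eef_rot']; M=R.from_quat(np.r_[q[1:],q[0]]).as_matrix()
    print("t",s['clock'],"q",s['joint_pos'],"\npos",s['eef_pos'],"\nyax",M[:,1],"zax",M[:,2],"F",s['ft_force'],"op",s['opening']); return s,M
if __name__=="__main__": st()
E
python3 - <<'E'
from st import *
st()
p,d=bot.capture("wrist"); c=bot.camera_params("wrist");print(c)
cv2.imwrite("pics/w1.png",p[:,:,::-1]); np.savez("w1.npz",p=p,d=d,X=cloud(p,d,c))
E
```

```text
t 2.0 q [ 0.9609 -0.0717 -0.9081  0.8587 -0.7111 -1.8555] 
pos [0.4289 0.1747 0.2395] 
yax [-0.8255  0.1947 -0.5298] zax [ 0.5145 -0.1262 -0.8481] F [ 0.4069 -0.9392  0.6708] op 0.059652221943858934
{'fov_y': 61.90703619440588, 'cx': 280.4711839938847, 'cy': 213.13545350289704, 'rvec': array([-0.1995, -2.5408, -0.2588]), 'tvec': array([ 0.4467, -0.2305,  0.0891])}
```

View pics/w1.png

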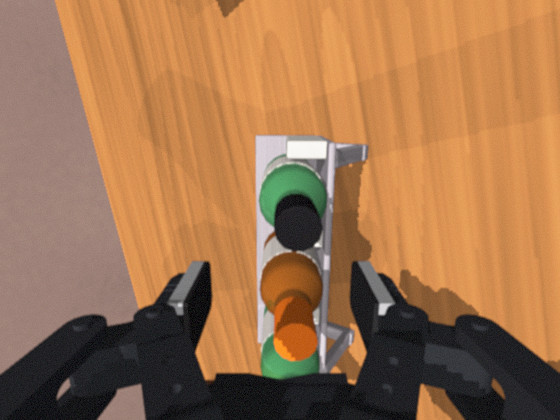

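```bash
python3 - <<'E'
from st import *
z=np.load("w1.npz");X=z['X'];ok=z['d']>0
for u,v in [(298,225),(295,325),(290,360),(293,190),(305,148)]: print(u,v,X[v,u])
m=ok&(X[...,0]>.4)&(X[...,2]>.03)&(X[...,2]<.3);m[:, :230]=0;m[:,370:]=0
m[370:]=0
P=X[m];np.savez("rackpts.npz",a=P,b=P);print(len(P))
E
python3 fit.py|head -4
```

```text
298 225 [0.4485 0.1617 0.185 ]
295 325 [0.4661 0.2289 0.1845]
290 360 [0.4753 0.2549 0.1856]
293 190 [0.4719 0.1444 0.1447]
305 148 [0.4811 0.1155 0.098 ]
17842
a [0.556 0.221] -14.103973203336341 0.001698605515241907 n 7440 rms 0.002322619612585579
  base [0.5365 0.1434 0.0417] grip146 [0.4615 0.1623 0.1655] top [0.4492 0.1654 0.1859]
  base [0.556  0.221  0.0417] grip146 [0.481  0.2399 0.1655] top [0.4687 0.243  0.1859]
  base [0.5755 0.2986 0.0417] grip146 [0.5005 0.3175 0.1655] top [0.4882 0.3206 0.1859]
```

>>> servo_tool:
  commands:
    - [6,[0.1,-0.3,-2.3],[0,0,0]]
    - [6,[1.03,-0.25,-1.7],[0,0,0]]
    - [6,[1.03,-0.25,-1.7],[0,0,0]]
    - [6,[1.03,-0.25,-1.7],[0,0,0]]
    - [6,[1.03,-0.26,-1.68],[0,0,0]]
    - [6,[0,0,0],[0,0,0]]

```text
clock: 2.65
eef_pos: [0.472, 0.1556, 0.1489]
eef_rot: [0.168, -0.592, 0.758, -0.217]
ft_force: [-0.0, -0.8, 0.5]
opening: 0.0599
```

Run:
```python
from st import *
st()
p,d=bot.capture("wrist"); c=bot.camera_params("wrist")
cv2.imwrite("pics/w2.png",p[:,:,::-1]); np.savez("w2.npz",p=p,d=d,X=cloud(p,d,c))
```

```text
t 2.65 q [ 0.56    0.1016 -1.0516  1.5387 -0.3925 -2.2594] 
pos [0.472  0.1556 0.1489] 
yax [-0.8244  0.2049 -0.5276] zax [ 0.5111 -0.1308 -0.8495] F [-0.0088 -0.8361  0.484 ] op 0.059939931440679224
```

View pics/w2.png

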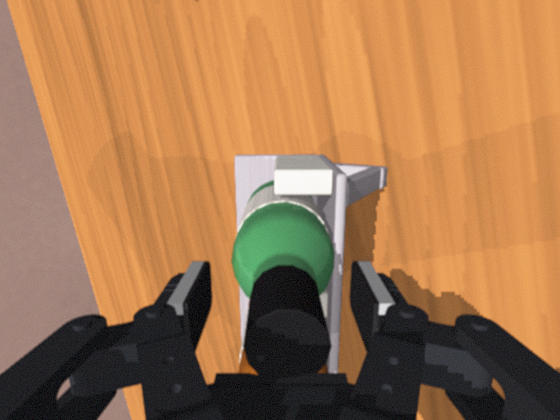

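>>> servo_tool:
  commands:
    - [6,[0,0.5,0],[0,0,0]]
    - [6,[0,0,0],[0,0,0]]

```text
clock: 2.9
eef_pos: [0.4717, 0.1652, 0.1518]
eef_rot: [0.171, -0.593, 0.756, -0.216]
ft_force: [-0.3, 0.5, 0.2]
opening: 0.0598
```

```bash
python3 st.py
```

```text
t 2.9 q [ 0.5898  0.1018 -1.0437  1.5145 -0.4011 -2.2572] 
pos [0.4717 0.1652 0.1518] 
yax [-0.8232  0.2024 -0.5305] zax [ 0.5158 -0.1239 -0.8477] F [-0.3489  0.5489  0.2095] op 0.05983628977727993
```

>>> servo_tool:
  commands:
    - [6,[0,-0.2,-0.1],[0,0,0]]
    - [4.5,[0,0,0],[0,0,0]]
    - [3.5,[0,0,0],[0,0,0]]

```text
clock: 3.2
eef_pos: [0.4713, 0.1623, 0.1499]
eef_rot: [0.17, -0.593, 0.756, -0.216]
ft_force: [0.3, 0.4, -0.1]
opening: 0.0353
```

Run:
```python
from st import *
st()
p,d=bot.capture("wrist"); c=bot.camera_params("wrist")
cv2.imwrite("pics/w3.png",p[:,:,::-1]); np.savez("w3.npz",p=p,d=d,X=cloud(p,d,c))
```

```text
t 3.2 q [ 0.575   0.1025 -1.0487  1.5364 -0.3954 -2.2663] 
pos [0.4713 0.1623 0.1499] 
yax [-0.8238  0.2019 -0.5296] zax [ 0.5146 -0.1252 -0.8482] F [ 0.3087  0.4057 -0.0727] op 0.035324364032098356
```

View pics/w3.png

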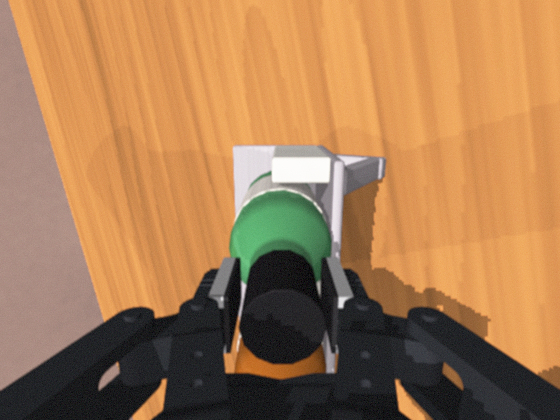

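Jaws straddle the neck symmetrically (gaps at u≈235 and 325). Close gently, then firm up.

>>> servo_tool:
  commands:
    - [2.5,[0,0,0],[0,0,0]]
    - [2.5,[0,0,0],[0,0,0]]
    - [2.5,[0,0,0],[0,0,0]]
  newtons: 30

```text
clock: 3.55
eef_pos: [0.4717, 0.1622, 0.1499]
eef_rot: [0.17, -0.593, 0.756, -0.217]
ft_force: [-2.6, 0.6, 4.2]
opening: 0.0292
```

>>> servo_tool:
  commands:
    - [2,[0,0,0],[0,0,0]]
    - [2,[0,0,0],[0,0,0]]
  newtons: 65

```text
clock: 3.75
eef_pos: [0.4717, 0.1622, 0.15]
eef_rot: [0.171, -0.593, 0.756, -0.217]
ft_force: [-3.6, 1.5, 6.0]
opening: 0.029
```

```bash
python3 st.py
```

```text
t 3.75 q [ 0.574   0.1027 -1.0482  1.5372 -0.3953 -2.2665] 
pos [0.4717 0.1622 0.15  ] 
yax [-0.8235  0.2023 -0.53  ] zax [ 0.515  -0.1253 -0.848 ] F [-3.6434  1.4854  6.0288] op 0.028964220330201778
```

>>> servo_tool:
  commands:
    - [2,[0,0,0.7],[0,0,0]]
    - [2,[0,0,1.2],[0,0,0]]
    - [2,[0,0,1.5],[0,0,0]]
    - [2,[0,0,2],[0,0,0]]
    - [2,[0,0,2],[0,0,0]]
    - [2,[0,0,2],[0,0,0]]
    - [2,[0,0,2],[0,0,0]]
    - [2,[0,0,1],[0,0,0]]
    - [2,[0,0,0],[0,0,0]]

```text
clock: 4.65
eef_pos: [0.4714, 0.1622, 0.2736]
eef_rot: [0.17, -0.593, 0.757, -0.216]
ft_force: [1.0, 0.5, -4.3]
opening: 0.0283
```

Run:
```python
from st import *
st()
p,d=bot.capture("scene"); cv2.imwrite("pics/s1.png",p[:,:,::-1])
```

```text
t 4.65 q [ 0.8643 -0.0544 -0.7883  0.7874 -0.7293 -1.6791] 
pos [0.4714 0.1622 0.2736] 
yax [-0.8239  0.2032 -0.5291] zax [ 0.5141 -0.1249 -0.8486] F [ 1.024   0.5253 -4.3344] op 0.028293355049292312
```

View pics/s1.png

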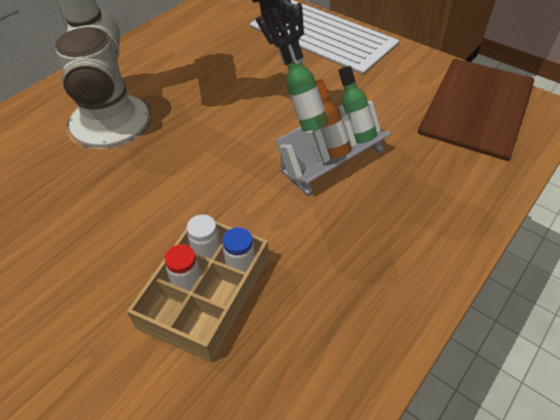

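>>> servo_tool:
  commands:
    - [2,[0.4,-1.2,0.4],[0,0,0]]
    - [2,[0.7,-2.2,0.4],[0,0,0]]
    - [2,[1,-3.2,0.4],[0.4,1.55,0]]
    - [2,[1,-3.2,0.4],[0.75,3.1,0]]
    - [2,[1,-3.2,0],[0.75,3.1,0]]
    - [2,[1,-3.2,0],[0.75,3.1,0]]
    - [2,[1,-3.2,0],[0.75,3.1,0]]
    - [2,[1,-3.2,0],[0.75,3.1,0]]
    - [2,[1,-3.2,0],[0.75,3.1,0]]
    - [2,[1,-3.2,0],[0.75,3.1,0]]

```text
clock: 5.7
eef_pos: [0.5616, -0.1302, 0.2872]
eef_rot: [0.04, -0.615, 0.786, -0.053]
ft_force: [1.3, 0.5, -2.7]
opening: 0.0288
```

```bash
python3 st.py
```

```text
t 5.7 q [ 0.0761  0.1996 -0.137   0.0483 -1.1084 -0.3372] 
pos [ 0.5616 -0.1302  0.2872] 
yax [-0.9622  0.2377 -0.133 ] zax [ 0.1287 -0.0335 -0.9911] F [ 1.2942  0.4826 -2.7083] op 0.028758807090919363
```

>>> servo_tool:
  commands:
    - [2,[1,-3.2,0],[0.75,3.1,0]]
    - [2,[1,-3.2,0],[0.75,3.1,0]]
    - [2,[1,-3.2,0],[0.39,1.58,0]]
    - [2,[0.8,-2.8,0],[0,0,0]]
    - [2,[0.4,-1.6,0],[0,0,0]]
    - [2,[0.15,-0.7,0],[0,0,0]]
    - [2,[0,0,0],[0,0,0]]
    - [2,[0,0,0],[0,0,0]]

```text
clock: 6.5
eef_pos: [0.6056, -0.2741, 0.2894]
eef_rot: [-0.0, -0.617, 0.787, -0.0]
ft_force: [-0.6, 0.5, -4.7]
opening: 0.0285
```

Run:
```python
from st import *
st()
for n in ["wrist","scene","top"]:
    p,d=bot.capture(n); c=bot.camera_params(n); cv2.imwrite(f"pics/{n}2.png",p[:,:,::-1]); np.savez(f"{n}2.npz",p=p,d=d,X=cloud(p,d,c))
```

```text
t 6.5 q [-0.182   0.4248  0.2139  0.0006 -1.3603 -0.0581] 
pos [ 0.6056 -0.2741  0.2894] 
yax [-0.9713  0.2377  0.0003] zax [-0.0005 -0.0005 -1.    ] F [-0.6367  0.4753 -4.7279] op 0.028464103843088975
```

View pics/wrist2.png

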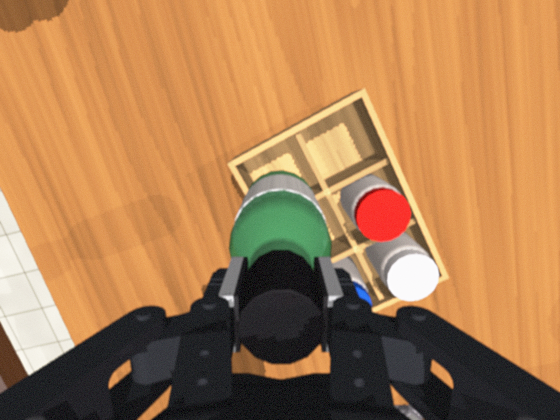

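View pics/scene2.png

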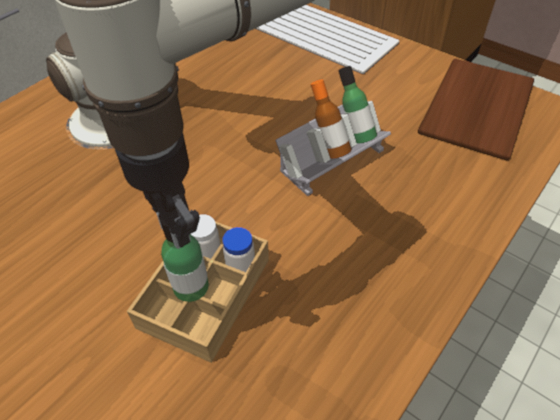

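```bash
cat > vert.py <<'E'
from st import *
from scipy.optimize import least_squares
Sx=np.array([0,96,122,170])/1000; Rr=np.array([28,28,15,15])/1000
def vfit(P,x0):  # x,y base, tilt tx,ty, z base
    x=np.r_[x0[:2],0,0,x0[2]]
    def f(x,P):
        a=np.array([x[2],x[3],1]);a/=np.linalg.norm(a);d=P-np.array([x[0],x[1],x[4]]);s=d@a
        return np.linalg.norm(d-np.outer(s,a),axis=1)-np.interp(s,Sx,Rr)
    for t in (.03,.015,.008,.008,.006):
        m=np.abs(f(x,P))<t
        x=least_squares(lambda q:f(q,P[m]),x,loss='soft_l1',f_scale=.002).x
    return x,m.sum(),np.sqrt(np.mean(f(x,P[m])**2))
E
python3 - <<'E'
from vert import *
for n in ["scene","wrist","top"]:
    z=np.load(n+"2.npz");X=z['X'];ok=z['d']>0
    m=ok&(np.hypot(X[...,0]-.606,X[...,1]+.275)<.05)&(X[...,2]>.17)&(X[...,2]<.285)
    print(n,m.sum())
    if m.sum()>50: print(vfit(X[m],[.606,-.275,.161]))
z=np.load("wrist2.npz");X=z['X'];m=(z['d']>0)&(np.abs(X[...,2]-.065)<.004)&(X[...,0]>.42)
m[:85]=0;m[315:]=0
nl,l,st_,_=cv2.connectedComponentsWithStats(m.astype(np.uint8));q=X[m][:,:2].astype(np.float32)
print(cv2.minAreaRect(q),X[m][:,2].mean()); 
for u,v in [(365,95),(231,164),(443,278)]: print(X[v-3:v+4,u-3:u+4].reshape(-1,3)[X[v-3:v+4,u-3:u+4,2].argmax()])
E
```

```text
scene 2048
(array([ 0.6049, -0.2744, -0.0085,  0.007 ,  0.1614]), np.int64(2048), np.float64(0.0008430554900448178))
wrist 6266
(array([ 0.6061, -0.2758, -0.0015,  0.0189,  0.1619]), np.int64(6266), np.float64(0.0006177170569623993))
top 256
(array([ 0.6077, -0.2701, -0.0034, -0.0336,  0.1613]), np.int64(256), np.float64(0.0010319632308345831))
((0.5498395562171936, -0.2135273665189743), (0.1583925038576126, 0.2346780002117157), 14.471229553222656) 0.06529923892524031
[ 0.5056 -0.3406  0.0674]
[ 0.5889 -0.3418  0.4327]
[ 0.5889 -0.3418  0.4327]
```

>>> servo_tool:
  commands:
    - [2,[0,-0.25,-1],[0,0,0]]
    - [2,[0,0,-2],[0,0,0]]
    - [2,[0,0,-2.5],[0,0,0]]
    - [2,[0,0,-2.5],[0,0,0]]
    - [2,[0,0,-2.5],[0,0,0]]
    - [2,[0,0,-2],[0,0,0]]
    - [2,[0,0,-1.3],[0,0,0]]
    - [2,[0,0,-0.6],[0,0,0]]
    - [2,[0,0,-0.3],[0,0,0]]
    - [2,[0,0,0],[0,0,0]]

```text
clock: 7.65
eef_pos: [0.6064, -0.2777, 0.1431]
eef_rot: [0.0, -0.617, 0.787, -0.001]
ft_force: [0.4, 0.3, -4.4]
opening: 0.0293
```

```bash
python3 st.py
```

```text
t 7.65 q [-0.1869  0.5208 -0.0004  0.0014 -1.0481 -0.0541] 
pos [ 0.6064 -0.2777  0.1431] 
yax [-0.9713  0.238  -0.0015] zax [ 0.0012 -0.0015 -1.    ] F [ 0.4322  0.2575 -4.39  ] op 0.0292661641942883
```

>>> servo_tool:
  commands:
    - [2,[0,0,-0.2],[0,0,0]]
    - [2,[0,0,-0.2],[0,0,0]]
    - [2,[0,0,-0.2],[0,0,0]]
    - [2,[0,0,-0.1],[0,0,0]]
    - [2,[0,0,0],[0,0,0]]

```text
clock: 8.15
eef_pos: [0.6063, -0.2777, 0.1364]
eef_rot: [-0.0, -0.617, 0.787, -0.001]
ft_force: [-0.1, 0.2, 0.0]
opening: 0.0284
```

>>> servo_tool:
  commands:
    - [2,[0,0,-0.1],[0,0,0]]
    - [2,[0,0,0],[0,0,0]]

```text
clock: 8.35
eef_pos: [0.6064, -0.2779, 0.1363]
eef_rot: [-0.0, -0.617, 0.787, -0.001]
ft_force: [-0.9, 0.9, 5.4]
opening: 0.0288
```

>>> servo_tool:
  commands:
    - [3.2,[0,0,0],[0,0,0]]
    - [3.6,[0,0,0],[0,0,0]]
    - [4.2,[0,0,0],[0,0,0]]
    - [5,[0,0,0],[0,0,0]]
    - [5,[0,0,0],[0,0,0]]
    - [5,[0,0,2],[0,0,0]]
    - [5,[0,0,3],[0,0,0]]
    - [5,[0,0,4],[0,0,0]]
    - [5,[0,0,4],[0,0,0]]
    - [5,[0,0,2],[0,0,0]]

```text
clock: 9.35
eef_pos: [0.6071, -0.2782, 0.2893]
eef_rot: [0.001, -0.617, 0.787, -0.003]
ft_force: [-0.7, 0.5, 0.6]
opening: 0.05
```

Run:
```python
from vert import *
st()
for n in ["wrist","scene"]:
    p,d=bot.capture(n); c=bot.camera_params(n);X=cloud(p,d,c); cv2.imwrite(f"pics/{n}3.png",p[:,:,::-1]); np.savez(f"{n}3.npz",p=p,d=d,X=X)
    m=(d>0)&(np.hypot(X[...,0]-.606,X[...,1]+.277)<.04)&(X[...,2]>.07)&(X[...,2]<.185)
    print(n,m.sum(),vfit(X[m],[.606,-.277,.006]))
```

```text
t 9.35 q [-0.1869  0.4263  0.2153  0.0025 -1.3526 -0.0538] 
pos [ 0.6071 -0.2782  0.2893] 
yax [-0.9713  0.2379 -0.0073] zax [ 0.0066 -0.0037 -1.    ] F [-0.7484  0.5334  0.6438] op 0.05004187707687417
wrist 3127 (array([ 0.6089, -0.2807, -0.0014,  0.0135,  0.0106]), np.int64(2699), np.float64(0.0017775051809366775))
scene 1477 (array([ 0.6057, -0.2786, -0.005 ,  0.0059,  0.0078]), np.int64(1385), np.float64(0.001448753659835518))
```

View pics/scene3.png

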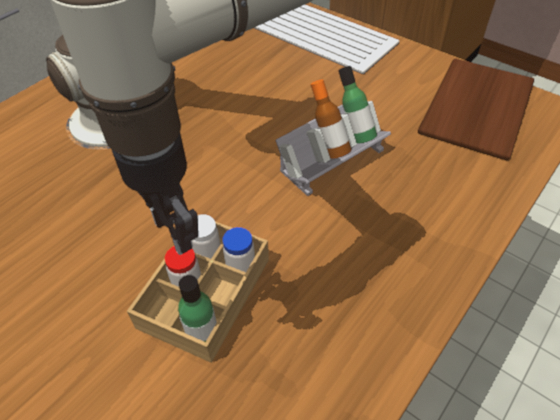

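>>> servo_tool:
  commands:
    - [6,[-0.6,2.5,0],[0,0,0]]
    - [6,[-0.9,4,0],[0,0,0]]
    - [6,[-0.9,4,0],[0,0,0]]
    - [6,[-0.9,4,0],[0,0,0]]
    - [6,[-0.9,4,0],[-0.75,-3.1,0]]
    - [6,[-0.9,4,0],[-0.75,-3.1,0]]
    - [6,[-0.9,4,0],[-0.75,-3.1,0]]
    - [6,[-0.9,4,0],[-0.75,-3.1,0]]
    - [6,[-0.9,4,0],[-0.75,-3.1,0]]
    - [6,[-0.9,4,0],[-0.75,-3.1,0]]

```text
clock: 10.45
eef_pos: [0.5179, 0.1089, 0.284]
eef_rot: [0.104, -0.609, 0.776, -0.131]
ft_force: [1.3, 0.1, 0.1]
opening: 0.0601
```

```bash
python3 st.py
```

```text
t 10.45 q [ 0.65    0.0397 -0.4723  0.3409 -0.8713 -1.0866] 
pos [0.5179 0.1089 0.284 ] 
yax [-0.9169  0.2249 -0.3298] zax [ 0.3205 -0.0778 -0.9441] F [1.2899 0.0752 0.1297] op 0.060063022736852274
```

>>> servo_tool:
  commands:
    - [6,[-0.8,3.6,-0.4],[-0.75,-3.1,0]]
    - [6,[-0.8,3.6,-0.4],[-0.75,-3.1,0]]
    - [6,[-0.8,3.6,-0.5],[-0.75,-3.1,0]]
    - [6,[-0.8,3.6,-0.6],[-0.75,-3.1,0]]
    - [6,[-0.8,3.6,-0.6],[0,0,0]]
    - [6,[-0.6,2.5,-0.6],[0,0,0]]
    - [6,[-0.2,1,-0.6],[0,0,0]]
    - [6,[0,0,0],[0,0,0]]
    - [6,[0,0,0],[0,0,0]]

```text
clock: 11.35
eef_pos: [0.4709, 0.3213, 0.2468]
eef_rot: [0.169, -0.593, 0.757, -0.216]
ft_force: [0.3, -0.4, 0.5]
opening: 0.0601
```

```bash
python3 - <<'E'
from st import *
st()
p,d=bot.capture("wrist"); c=bot.camera_params("wrist");X=cloud(p,d,c)
cv2.imwrite("pics/w4.png",p[:,:,::-1]); np.savez("w4.npz",p=p,d=d,X=X)
m=(d>0)&(X[...,0]>.4)&(X[...,1]>.2)&(X[...,2]>.03)&(X[...,2]<.3);m[:,:215]=0;m[:,365:]=0;m[370:]=0
np.savez("rackpts.npz",a=X[m],b=X[m])
E
python3 fit.py|head -4
```

```text
t 11.35 q [ 1.0823  0.1573 -0.6304  0.7895 -0.8059 -1.8917] 
pos [0.4709 0.3213 0.2468] 
yax [-0.8246  0.2027 -0.5281] zax [ 0.5126 -0.127  -0.8492] F [ 0.3073 -0.4347  0.5406] op 0.06014249238549454
a [0.5561 0.2229] -14.089918729274059 0.0019933135809473805 n 5743 rms 0.002679413601052394
  base [0.5366 0.1453 0.042 ] grip146 [0.4616 0.1642 0.1658] top [0.4492 0.1673 0.1862]
  base [0.5561 0.2229 0.042 ] grip146 [0.481  0.2418 0.1658] top [0.4687 0.2448 0.1862]
  base [0.5756 0.3005 0.042 ] grip146 [0.5005 0.3193 0.1658] top [0.4882 0.3224 0.1862]
```

View pics/w4.png

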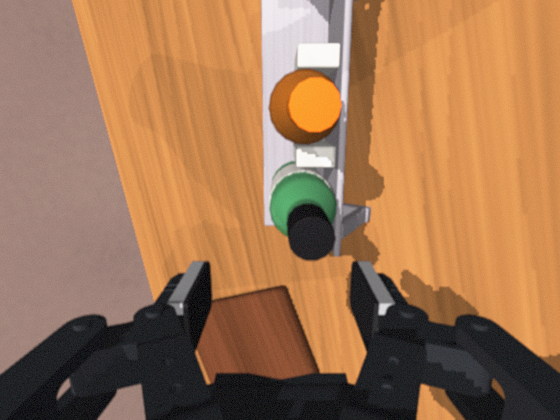

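>>> servo_tool:
  commands:
    - [6,[-0.2,0.6,-2.9],[0,0,0]]
    - [6,[1.03,-0.26,-1.7],[0,0,0]]
    - [6,[1.03,-0.26,-1.7],[0,0,0]]
    - [6,[1.03,-0.26,-1.7],[0,0,0]]
    - [6,[1.03,-0.26,-1.7],[0,0,0]]
    - [6,[0,0,0],[0,0,0]]
    - [6,[0,0,0],[0,0,0]]

```text
clock: 12.1
eef_pos: [0.5107, 0.3168, 0.1511]
eef_rot: [0.17, -0.592, 0.757, -0.216]
ft_force: [-0.2, 1.2, 0.7]
opening: 0.0597
```

```bash
python3 st.py
```

```text
t 12.1 q [ 0.9182  0.2987 -0.759   1.124  -0.5675 -2.1518] 
pos [0.5107 0.3168 0.1511] 
yax [-0.8237  0.2044 -0.529 ] zax [ 0.5137 -0.1263 -0.8486] F [-0.168   1.183   0.6618] op 0.0597390447684596
```

>>> servo_tool:
  commands:
    - [4.5,[0,0,-0.1],[0,0,0]]
    - [3.5,[0,0,0],[0,0,0]]
    - [2.5,[0,0,0],[0,0,0]]
    - [2.5,[0,0,0],[0,0,0]]
    - [2.5,[0,0,0],[0,0,0]]
  newtons: 30

```text
clock: 12.6
eef_pos: [0.5102, 0.3188, 0.1507]
eef_rot: [0.171, -0.593, 0.756, -0.216]
ft_force: [-3.9, 0.3, 6.7]
opening: 0.029
```

>>> servo_tool:
  commands:
    - [2,[0,0,0],[0,0,0]]
    - [2,[0,0,0],[0,0,0]]
  newtons: 65

```text
clock: 12.8
eef_pos: [0.5102, 0.3188, 0.1508]
eef_rot: [0.171, -0.593, 0.756, -0.216]
ft_force: [-5.4, 0.5, 5.9]
opening: 0.0284
```

```bash
python3 st.py
```

```text
t 12.8 q [ 0.9193  0.2994 -0.76    1.1307 -0.5654 -2.1573] 
pos [0.5102 0.3188 0.1508] 
yax [-0.8235  0.2024 -0.5299] zax [ 0.5153 -0.1236 -0.848 ] F [-5.4368  0.4832  5.9017] op 0.02844291318096255
```

>>> servo_tool:
  commands:
    - [2,[0,0,0.7],[0,0,0]]
    - [2,[0,0,1.2],[0,0,0]]
    - [2,[0,0,1.6],[0,0,0]]
    - [2,[0,0,2.5],[0,0,0]]
    - [2,[0,0,2.5],[0,0,0]]
    - [2,[0,0,2.5],[0,0,0]]
    - [2,[0,0,3],[0,0,0]]
    - [2,[0,0,3],[0,0,0]]
    - [2,[0,0,2.5],[0,0,0]]
    - [2,[0,0,1],[0,0,0]]

```text
clock: 13.8
eef_pos: [0.5099, 0.3185, 0.3552]
eef_rot: [0.17, -0.593, 0.757, -0.215]
ft_force: [0.5, 1.1, -4.0]
opening: 0.0284
```

Run:
```python
from st import *
st()
p,d=bot.capture("scene"); cv2.imwrite("pics/s5.png",p[:,:,::-1])
```

```text
t 13.8 q [ 1.0401  0.1237 -0.3633  0.6395 -1.0087 -1.6104] 
pos [0.5099 0.3185 0.3552] 
yax [-0.8246  0.2039 -0.5277] zax [ 0.5131 -0.1233 -0.8494] F [ 0.5127  1.1166 -4.0361] op 0.028372327845923168
```

View pics/s5.png

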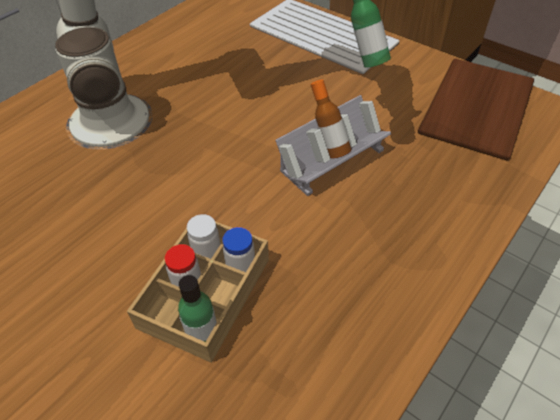

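>>> servo_tool:
  commands:
    - [2,[0.1,-1.2,0],[0,0,0]]
    - [2,[0.1,-2.5,0],[0,0,0]]
    - [2,[0.1,-3.5,0],[0,0,0]]
    - [2,[0.1,-3.5,0],[0,0,0]]
    - [2,[0.1,-3.5,0],[0,0,0]]
    - [2,[0.1,-3.5,0],[0,0,0]]
    - [2,[0.1,-3.5,0],[0.35,1.5,0]]
    - [2,[0.1,-3.5,0],[0.75,3,0]]
    - [2,[0.1,-3.5,0],[0.75,3,0]]
    - [2,[0.1,-3.5,0],[0.75,3,0]]

```text
clock: 14.85
eef_pos: [0.5176, -0.0015, 0.3514]
eef_rot: [0.11, -0.607, 0.774, -0.142]
ft_force: [0.8, -0.2, -4.4]
opening: 0.0288
```

```bash
python3 st.py
```

```text
t 14.85 q [ 0.4364 -0.0465 -0.3737  0.2718 -0.9763 -0.8001] 
pos [ 0.5176 -0.0015  0.3514] 
yax [-0.9087  0.2232 -0.3529] zax [ 0.3423 -0.0858 -0.9357] F [ 0.8424 -0.1992 -4.3964] op 0.02881697780048778
```

>>> servo_tool:
  commands:
    - [2,[0.15,-3.5,0],[0.7,2.93,0]]
    - [2,[0.15,-3.5,0],[0.7,2.93,0]]
    - [2,[0.15,-3.5,0],[0.7,2.93,0]]
    - [2,[0.15,-3.5,0],[0.7,2.93,0]]
    - [2,[0.15,-3.5,0],[0.7,2.93,0]]
    - [2,[0.15,-3.5,0],[0.7,2.93,0]]
    - [2,[0.15,-3.5,0],[0.7,2.93,0]]
    - [2,[0.1,-2.8,0],[0,0,0]]
    - [2,[0,-1.6,0],[0,0,0]]
    - [2,[0,-0.9,0],[0,0,0]]

```text
clock: 15.85
eef_pos: [0.5304, -0.2983, 0.352]
eef_rot: [-0.002, -0.616, 0.788, 0.002]
ft_force: [-0.4, 0.4, -5.5]
opening: 0.029
```

>>> servo_tool:
  commands:
    - [2,[0,0,0],[0,0,0]]
    - [2,[0,0,0],[0,0,0]]

```text
clock: 16.05
eef_pos: [0.5313, -0.2961, 0.3543]
eef_rot: [-0.0, -0.617, 0.787, 0.0]
ft_force: [0.4, 0.5, -4.7]
opening: 0.0289
```

Run:
```python
from vert import *
s,M=st(); e=s['eef_pos']
for n in ["wrist","scene"]:
    p,d=bot.capture(n); c=bot.camera_params(n);X=cloud(p,d,c); cv2.imwrite(f"pics/{n}6.png",p[:,:,::-1]); np.savez(f"{n}6.npz",p=p,d=d,X=X)
    m=(d>0)&(np.hypot(X[...,0]-e[0],X[...,1]-e[1])<.045)&(X[...,2]>.225)&(X[...,2]<e[2]-.01)
    print(n,m.sum(),vfit(X[m],[e[0],e[1],e[2]-.128]))
```

```text
t 16.05 q [-0.2423  0.3018  0.1876  0.0005 -1.457   0.002 ] 
pos [ 0.5313 -0.2961  0.3543] 
yax [-0.9713  0.2379  0.0004] zax [-0.0005 -0.0004 -1.    ] F [ 0.4212  0.4815 -4.6582] op 0.02887632934303016
wrist 5945 (array([ 0.5312, -0.2987,  0.0006,  0.0146,  0.2261]), np.int64(5945), np.float64(0.0006053676991505918))
scene 2607 (array([ 0.5298, -0.2976, -0.0029,  0.0058,  0.2254]), np.int64(2607), np.float64(0.0008605935375700786))
```

View pics/wrist6.png

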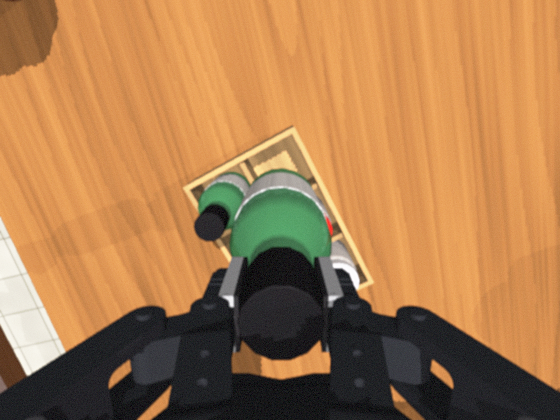

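View pics/scene6.png

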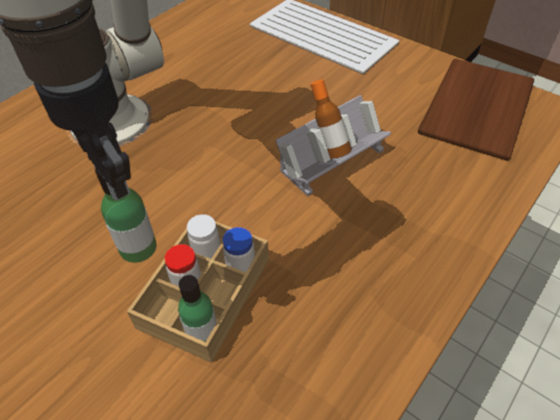

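>>> servo_tool:
  commands:
    - [2,[0.1,0,-1.2],[0,0,0]]
    - [2,[0,0,-2.5],[0,0,0]]
    - [2,[0,0,-3],[0,0,0]]
    - [2,[0,0,-3],[0,0,0]]
    - [2,[0,0,-2.5],[0,0,0]]
    - [2,[0,0,-2],[0,0,0]]
    - [2,[0,0,-2],[0,0,0]]
    - [2,[0,0,-2],[0,0,0]]
    - [2,[0,0,-1.5],[0,0,0]]
    - [2,[0,0,-0.6],[0,0,0]]

```text
clock: 17.15
eef_pos: [0.5315, -0.2957, 0.149]
eef_rot: [-0.001, -0.617, 0.787, 0.001]
ft_force: [-0.4, -0.1, -5.3]
opening: 0.0285
```

>>> servo_tool:
  commands:
    - [2,[0,0,-0.3],[0,0,0]]
    - [2,[0,0,-0.3],[0,0,0]]
    - [2,[0,0,0],[0,0,0]]

```text
clock: 17.45
eef_pos: [0.533, -0.2969, 0.1459]
eef_rot: [-0.0, -0.617, 0.787, -0.001]
ft_force: [0.2, -0.5, -4.3]
opening: 0.028
```

>>> servo_tool:
  commands:
    - [2,[0,0,-0.3],[0,0,0]]
    - [2,[0,0,-0.3],[0,0,0]]
    - [2,[0,0,-0.2],[0,0,0]]
    - [2,[0,0,0],[0,0,0]]

```text
clock: 17.85
eef_pos: [0.5326, -0.297, 0.1372]
eef_rot: [-0.0, -0.617, 0.787, -0.0]
ft_force: [-0.5, 0.9, -4.8]
opening: 0.0286
```

>>> servo_tool:
  commands:
    - [2,[0,0,-0.1],[0,0,0]]
    - [2,[0,0,-0.1],[0,0,0]]
    - [2,[0,0,0],[0,0,0]]

```text
clock: 18.15
eef_pos: [0.5329, -0.2974, 0.1369]
eef_rot: [-0.0, -0.617, 0.787, -0.001]
ft_force: [-1.7, -0.5, 3.6]
opening: 0.0289
```

Floor contact; release and withdraw.

>>> servo_tool:
  commands:
    - [3.2,[0,0,0],[0,0,0]]
    - [3.6,[0,0,0],[0,0,0]]
    - [4.2,[0,0,0],[0,0,0]]
    - [4.8,[0,0,0],[0,0,0]]
    - [4.8,[0,0,0],[0,0,0]]
    - [4.8,[0,0,2],[0,0,0]]
    - [4.8,[0,0,3],[0,0,0]]
    - [4.8,[0,0,4],[0,0,0]]
    - [4.8,[0,0,4],[0,0,0]]
    - [4.8,[0,0,4],[0,0,0]]

```text
clock: 19.15
eef_pos: [0.5325, -0.2969, 0.3072]
eef_rot: [-0.0, -0.617, 0.787, -0.001]
ft_force: [0.7, -0.9, -0.3]
opening: 0.0478
```

>>> servo_tool:
  commands:
    - [4.8,[-1,3,3],[0,0,0]]
    - [4.8,[-1,4,3],[0,0,0]]
    - [4.8,[-1,4,2],[0,0,0]]
    - [4.8,[-1,4,0],[0,0,0]]
    - [4.8,[-1,4,0],[0,0,0]]
    - [4.8,[0,4,0],[0,0,0]]
    - [4.8,[0,4,0],[0,0,0]]
    - [4.8,[0,4,0],[0,0,0]]
    - [4.8,[0,0,0],[0,0,0]]
    - [4.8,[0,0,0],[0,0,0]]

```text
clock: 20.15
eef_pos: [0.4828, 0.013, 0.385]
eef_rot: [-0.0, -0.618, 0.786, -0.0]
ft_force: [-0.7, 0.2, -1.1]
opening: 0.0481
```

Run:
```python
from vert import *
st()
for n in ["top","scene"]:
    p,d=bot.capture(n); c=bot.camera_params(n);X=cloud(p,d,c); cv2.imwrite(f"pics/{n}7.png",p[:,:,::-1])
    for b in [(.606,-.278),(.532,-.297)]:
        m=(d>0)&(np.hypot(X[...,0]-b[0],X[...,1]-b[1])<.037)&(X[...,2]>.07)&(X[...,2]<.185)
        print(n,m.sum(),vfit(X[m],[*b,.006]),"top z",X[m][:,2].max())
```

```text
t 20.15 q [ 0.3649  0.0639 -0.0355  0.0011 -1.4718 -0.6036] 
pos [0.4828 0.013  0.385 ] 
yax [-0.9717  0.2363 -0.0003] zax [ 0.     -0.0012 -1.    ] F [-0.7349  0.1585 -1.0676] op 0.04806165856487547
top 775 (array([ 0.6084, -0.2762,  0.0032, -0.0055,  0.0069]), np.int64(713), np.float64(0.0016286685385771434)) top z 0.17973906732250086
top 793 (array([ 0.5343, -0.2973,  0.0025, -0.0036,  0.0067]), np.int64(726), np.float64(0.0016359638226193097)) top z 0.17934052578907408
scene 1476 (array([ 0.6058, -0.2786, -0.0057,  0.0052,  0.0078]), np.int64(1384), np.float64(0.001436785393107389)) top z 0.17920771565991578
scene 1469 (array([ 0.5315, -0.2994, -0.0045,  0.0031,  0.008 ]), np.int64(1384), np.float64(0.0014443556722187323)) top z 0.1798248487523979
```

View pics/scene7.png

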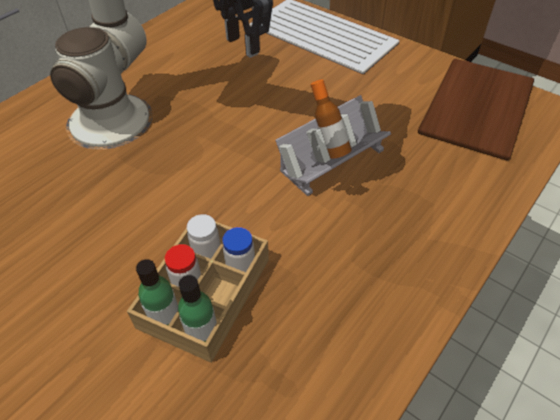

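View pics/top7.png

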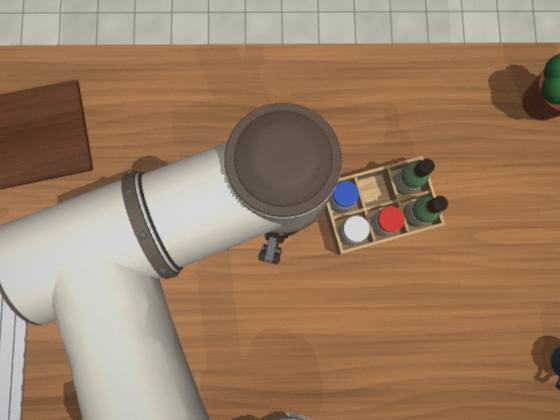

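Both bottles stand in their own cells (scene view near (195,305) and (155,290)). The jars and the amber bottle have not moved, and the arm is clear.

```bash
python3 -c "
from workcell import bot
print(bot.finish_job())"
```

```text
the job is handed in; nothing more can be done
None
```

I took both green bottles out of the rack by their necks and stood each in its own empty crate cell: (+38, -76) and (-38, -76) mm in the crate's frame. Each was lowered until the wrist force showed it was on the floor, then released. I handed the job in at about 20 s on the robot's clock, and it reported no verdict.

- **Bottles:** the last top and scene views showed both upright, within about 0.01 rad. They fit bases 7 to 8 mm above the worktop, against 6 mm for the cell floor and a 14 mm limit.
- **Other objects:** the jars and the amber bottle look unmoved in the pictures. I did not re-measure their positions.
- **Arm:** it was well clear of everything at hand-in.
- **Disagreements:** the cameras differed by 2 to 5 mm in horizontal position. On the first pick the arm stopped about 6 mm off to the side because a joint was near its limit. I corrected that before closing the gripper.

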